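Feed a row of vial carriers up to the sampler

ROBOT

A 6-joint arm with a two-finger parallel gripper is mounted at the origin on the work surface. World frame = base frame: x ahead of the robot, y to its left, z up, the work surface at z = 0. Lengths are in mm, angles in rad, forces in N, time in s.
With the tool pointing down it reaches from about 275 to 1000 mm from the base axis. Payload 8.4 kg.
Tool frame: the origin (TCP) lies between the finger pads; the fingertips stand 11 mm ahead of it and the grasp point (between the pads) lies 8 mm behind it; z points along the fingers, y is the direction in which the jaws open and shut (so a half turn about z gives the same grasp; the last joint's range is limited). The gripper opens to 85 mm and grips with 20 to 120 N. Pads are 22 mm wide; open, the fingers measure 114 mm over their backs; the gripper's body (76 mm by 85 mm) begins 54 mm behind the grasp point. The pads swing forward as they close: fully open they stand 13 mm farther back than shut.
Start: joints at [-1.34, 0.353, 1.633, -0, 1.155, -0.002], TCP at [144.188, -608.143, 242.281] pointing down, gripper open.
Joint ranges: [-2.63, 2.63], [-0.92, 2.1], [0.06, 2.66], [-1.3, 4.44], [0, 2.69], [-3.02, 3.02]. Speed limits (rad/s): [2.22, 2.22, 2.79, 3.14, 3.14, 3.14].

INTERFACE

Orientations are given as [roll, pitch, yaw] about the fixed x, y, z axes, in that order (R = Rz(yaw) Ry(pitch) Rx(roll)).
In Python, from rig import r, eyes gives the robot as it stands. The module is installed in compiled form; this text tells all that it offers.
- The arm moves only by the tool servo_tool, never from a script. Its argument "rows" is a list of rows, each a list of 3 entries, a list of its own where there are three numbers: the shift along the world's x, y, z in cm, then the turn about the world's z in rad, then the finger opening in cm, from 0 to 8.54. A call has 1 to 5 rows; each row shifts and turns the commanded pose from where the row before left it; what a row does not reach is not made up. A row lasts 1/12 s, in which the tool goes at most 41.7 mm and 7.16 degrees, less where a joint would pass 70% of its speed; a pose out of reach is approached as far as the arm can. A call is refused whole if a number of a shift passes 4.17 or a number of a turn 0.125, either way. A call with a gripper value outside its range is refused whole. The fingers move at their own pace and stop on an object; "squeeze" is the grip in N (left out, the last holds). Time passes only in rows, so rows that do not move let the fingers close. It gives the time, the measured TCP pose, the force and the opening at its end, in the units of the state.
- r.sense(): the state, without advancing time (a new reading comes with each control period).
- eyes.grab_frame(name): name is "scene" or "top" or "wrist"; returns a dict with "frame" (420x560x3 uint8, red, green, blue), "depth" (420x560 float32, mm along the optical axis (not along the pixel's ray), 0 where there is no reading), "vertical_fov" (degrees; the focal length in pixels is half the picture's height over the tangent of half this angle, whatever the lens; pixels are square), "cx", "cy" (the principal point, pixels), "D" ([k1, k2, p1, p2, k3] as OpenCV has them; the pictures are not rectified), "camera_from_world" (4x4, takes a point from world to camera coordinates); the wrist camera has in their place "hand_eye" (4x4, takes a point from camera to tool coordinates, whose origin is the TCP and whose axes are the flange's). Camera axes: x right, y down, z forward; pixel columns grow to the right and rows downward; lengths in mm; the calibration is good to about 2 mm. A picture is of the moment at which its call begins: read the wrist's pose just before it.
- r.sign_off(): hands the job in, once; it reports no verdict.
The state is a dict: "clock": time; "qpos": joint angles; "qvel": joint speeds; "joint_efforts": joint torques, N m; "eef_pos": TCP position; "tcp_rot": TCP orientation; "contact_force": force on the tool from outside, world axes, zero at the start; "wrist_torque": the same for the moment, N m; "opening": opening from 0.0 (shut) to 1.0 (fully open).
Only numpy, scipy, OpenCV 4.12 (cv2) and the standard library are available. Lean on these libraries where they do the work, as an engineer would, in place of code of your own. Each camera call takes 0.05 s, during which the arm holds its last target.

TASK

Four vial carriers stand one behind the other, touching, in the feed rail of the sampler. With the fingertips against the last carrier only, push the row from behind along the rail as one train, without lifting or tipping any carrier or letting the row break apart, until the front carrier is fully home against the end stop; only then swing the steel gate bar fully shut across the rail behind the last carrier. Pick nothing up, leave the spare carrier, beaker, bottle and jar on the bench where they stand, and finish with the robot clear of everything.

Things in the scene. Friction and masses are not known exactly. Their poses are not given: they have to be found in the camera images.
- rail: Fixed aluminium channel, open on top and at its entry. Origin on the bench under its middle line; y runs along the channel to the end stop, z up, x across, to the side where the gate is pivoted. Entry end at y = -200 mm, face of the end stop (steel, 46 mm high) at y = 170. Floor top at z = 6; side walls 5 mm thick, tops at z = 18, inner faces at x = -26.5 and 26.5. Gate bracket: x 29 to 59, y -26 to 14, 20 high.
- housing (a point): Top centre of the white sampler housing behind the end stop (rail frame x 0, y 252, z 86 mm): a box 150 mm across the rail, 140 mm along it, 86 mm high, with a small probe turret on top up to 110 mm above the bench.
- stop_face (a point): Point on the face of the end stop, on the channel's middle line, 26 mm above the bench (rail frame x 0, y 170, z 26 mm).
- carrier1: Grey block 50 mm (x, across the rail) by 42 (y, along it) by 40 high, with three white-capped vials fixed on top, 62 high in all, about 90 g. Origin: centre of its underside. Front carrier, nearest the end stop; the row starts 60 to 130 mm short of it, gaps under 1 mm; home when its centre is 21 mm before the stop face.
- carrier2: Grey block 50 mm (x, across the rail) by 42 (y, along it) by 40 high, with three white-capped vials fixed on top, 62 high in all, about 90 g. Origin: centre of its underside. Second carrier, right behind the front one (centres 42 mm apart when touching).
- carrier3: Grey block 50 mm (x, across the rail) by 42 (y, along it) by 40 high, with three white-capped vials fixed on top, 62 high in all, about 90 g. Origin: centre of its underside. Third carrier of the row, behind the second.
- carrier4: Grey block 50 mm (x, across the rail) by 42 (y, along it) by 40 high, with three white-capped vials fixed on top, 62 high in all, about 90 g. Origin: centre of its underside. Last carrier of the row, the one to push on: its rear face (21 mm behind its origin, towards rail -y) is free. When the row is home its centre is at rail y = 23 mm.
- gate (a joint): Angle (rad) of the steel gate bar about its upright pivot beside the channel. 0: parallel to the rail, pointing to rail -y, outside the channel; growing values swing its tip in over the channel (towards rail -x and then towards the stop); 1.571: fully shut, straight across the channel, at a hard stop. Negative: swung outward. Starts between -0.5 and 0.1. Light friction; stays where left.
- gate_pivot (a point): On the pivot axis of the gate bar, 37 mm above the bench, mid-height of the bar (rail frame x 47, y -6, z 37 mm). Steel hub of 9 mm radius, up to 54 mm above the bench.
- gate_tip (a point): Middle of the free end of the gate bar, 80 mm from the pivot. The bar is 10 mm thick and 18 mm high, from 28 to 46 mm above the bench, so it passes over the side walls; shut, its face is 3 mm behind the last carrier of a row that is home.
- spare: Spare vial carrier of the same shape as those in the row, standing alone on the bench on the robot's side of the rail; leave it. Origin at the centre of its underside.
- beaker: Small clear plastic beaker, 56 mm across, 70 mm high, on the bench on the robot's side of the rail; leave it. Origin under its centre.
- reagent: White plastic bottle, 64 mm across, 130 mm high, on the bench beside the sampler housing; leave it. Origin under its centre.
- jar: White plastic jar, 60 mm across, 75 mm high, on the bench beyond the rail near its entry end; leave it. Origin under its centre.
There are look-alikes about, which are no part of the job. What is shaped like the carrier4 but red is not meant. What is shaped like the carrier2 but red is not meant.

How it is judged (in metres and radians):
On the way, in this order (a step that is already met when the one before it is completed fails the run):
1. the whole row is home against the end stop while the gate bar is still open (y of carrier1 in the frame of rail above 0.146 m and z of each of carrier1, carrier2, carrier3, carrier4 in the frame of rail below 0.01 m and angle between each of carrier1, carrier2, carrier3, carrier4's own z axis and vertical below 0.08 rad and y of carrier2 in the frame of rail above 0.103 m and y of carrier3 in the frame of rail above 0.06 m and y of carrier4 in the frame of rail above 0.017 m and value of joint gate below 1 rad), for 0.2 s.
2. the gate bar is swung shut behind the row (value of joint gate above 1.45 rad), for 0.2 s.
At the end, for the whole second after the job is handed in: All four carriers stand upright (within 0.08 rad) on the rail floor, at rest, the front one within 3 mm of the end stop and the following ones within 4, 5 and 6 mm of their places in a closed row, and the gate bar is shut (joint above 1.45 rad) (y of carrier1 in the frame of rail above 0.146 m and z of each of carrier1, carrier2, carrier3, carrier4 in the frame of rail below 0.01 m and angle between each of carrier1, carrier2, carrier3, carrier4's own z axis and vertical below 0.08 rad and y of carrier2 in the frame of rail above 0.103 m and y of carrier3 in the frame of rail above 0.06 m and y of carrier4 in the frame of rail above 0.017 m and value of joint gate above 1.45 rad and linear speed of each of carrier1, carrier2, carrier3, carrier4 below 0.01 m/s); the robot touches nothing.
It fails at once if a carrier is lifted (more than 8 mm off the rail floor) (z of any of carrier1, carrier2, carrier3, carrier4 in the frame of rail above 0.014 m).
It fails at once if a carrier is tipped (more than 0.25 rad) (angle between any of carrier1, carrier2, carrier3, carrier4's own z axis and vertical above 0.25 rad).
It fails at once if the row breaks apart (a gap of more than 10 mm between neighbours) (horizontal distance between carrier1 and carrier2 above 0.052 m or horizontal distance between carrier2 and carrier3 above 0.052 m or horizontal distance between carrier3 and carrier4 above 0.052 m).
It fails at once if the fingers press on one of the three front carriers (over 3 N) instead of pushing the row from behind (contact force between the fingers and carrier1 above 3 N or contact force between the fingers and carrier2 above 3 N or contact force between the fingers and carrier3 above 3 N).
It fails at once if a thing standing on the bench is disturbed (moved more than 15 mm) (distance of any of spare, beaker, reagent, jar from where it was at the start of the episode above 0.015 m).
It also fails if it takes over 64 s, if anything falls off the work surface, if the arm or the gripper's body presses on something with over 40 N, if the wrist force passes 120 N, or if a joint passes its speed limit or range.

## Working session

There is one attempt and no reset: what is moved stays moved. The work goes in short steps, Python scripts to look and compute and a tool call to move; the robot and the scene stay as the last step left them, time stands still between calls to the robot, and variables do not carry over. Pictures are saved under pics/ and viewed, and the job is handed in when it is done.

Besides the shell and the picture viewer there is one more tool, called as name(argument=value, ...) on one line, values as JSON. servo_tool: Moves the arm, as the interface text tells. Its arguments: {"type":"object","properties":{"rows":{"type":"array"},"squeeze":{"type":"number"}},"required":["rows"]}

```bash
mkdir -p pics; python3 - <<'E'
from rig import r,eyes
import cv2,pickle,numpy as np
print(r.sense())
for n in ["scene","top","wrist"]:
    f=eyes.grab_frame(n); pickle.dump(f,open(n+"0.pkl","wb"))
    cv2.imwrite(f"pics/{n}0.png",f["frame"][...,::-1])
    print(n,{k:v for k,v in f.items() if k not in("frame","depth")})
E
```

```text
{'clock': 0.0, 'qpos': array([-1.34044433e+00,  3.53628699e-01,  1.63414089e+00,  6.73108014e-06,
        1.15519080e+00, -2.37147544e-03]), 'qvel': array([ 0.0010035 , -0.00082845, -0.00155338, -0.00027505, -0.00044411,
        0.00065432]), 'joint_efforts': array([-1.24847738e-04, -6.05254769e+01, -3.42062867e+01,  1.64947724e-04,
        9.28461406e-03, -3.06875677e-06]), 'eef_pos': array([ 144.05689903, -607.69799014,  241.57092419]), 'tcp_rot': array([-3.14022494e+00, -9.39787839e-06,  2.32720746e-01]), 'contact_force': array([-0.13721305, -0.11166574, -0.1107439 ]), 'wrist_torque': array([ 0.00154872, -0.01156958,  0.00797468]), 'opening': 1.00079415831206}
scene {'vertical_fov': 57.95113662107854, 'cx': 278.108056632305, 'cy': 213.9524972071265, 'D': array([0.01573912, 0.        , 0.        , 0.        , 0.        ]), 'camera_from_world': array([[ 7.69218955e-01,  6.38926521e-01,  8.66600667e-03,
        -4.34332898e+02],
       [ 4.60275122e-01, -5.44627090e-01, -7.01090683e-01,
        -1.77715819e+02],
       [-4.43225689e-01,  5.43280990e-01, -7.13019463e-01,
         1.00
[... 462 characters left out ...]

       [ 2.87820378e-02,  5.01111887e-03, -9.99573150e-01,
         1.03974172e+03],
       [ 0.00000000e+00,  0.00000000e+00,  0.00000000e+00,
         1.00000000e+00]])}
wrist {'vertical_fov': 62.739065836245274, 'cx': 280.20723717290207, 'cy': 208.14900651296034, 'D': array([-0.04221502,  0.        ,  0.        ,  0.        ,  0.        ]), 'hand_eye': array([[ 4.91925513e-04, -9.57485819e-01, -2.88479920e-01,
         7.29260011e+01],
       [ 9.99998265e-01, -4.73285353e-05,  1.86231700e-03,
        -1.26840979e+00],
       [-1.79679545e-03, -2.88480336e-01,  9.57484134e-01,
        -1.32344778e+02],
       [ 0.00000000e+00,  0.00000000e+00,  0.00000000e+00,
         1.00000000e+00]])}
```

View pics/scene0.png

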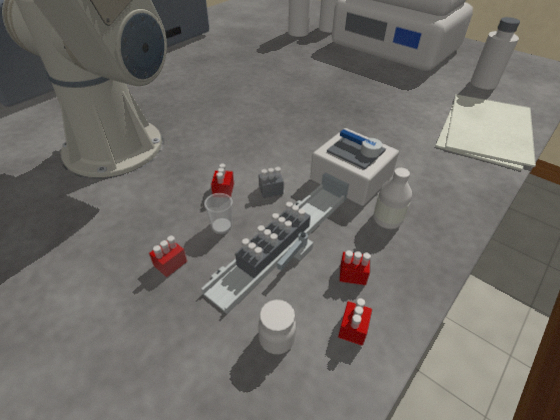

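View pics/top0.png

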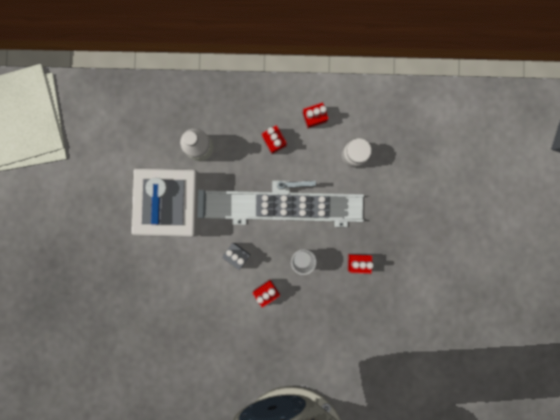

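The scene image shows the rail running from about (225,290) at the entry to (335,185) at the stop. In the top view it runs from (364,207) to (200,204), with the carriers at x 258–330 and the gate bar at about (280–316,184), on the far side. Next I'll crop and measure.

```bash
cat > h.py <<'E'
import numpy as np,cv2,pickle
def K(f):
    h=f["frame"].shape[0]; fl=h/2/np.tan(np.radians(f["vertical_fov"])/2)
    return np.array([[fl,0,f["cx"]],[0,fl,f["cy"]],[0,0,1.]])
def rays(f,uv,T=None):
    if T is None: T=f["camera_from_world"]
    p=cv2.undistortPoints(np.array(uv,float).reshape(-1,1,2),K(f),f["D"]).reshape(-1,2)
    d=np.c_[p,np.ones(len(p))]@T[:3,:3]
    c=-T[:3,:3].T@T[:3,3]
    return c,d
def onplane(f,uv,z,T=None):
    c,d=rays(f,uv,T); return c+d*((z-c[2])/d[:,2])[:,None]
def proj(f,P,T=None):
    if T is None: T=f["camera_from_world"]
    rv,_=cv2.Rodrigues(T[:3,:3])
    return cv2.projectPoints(np.array(P,float).reshape(-1,3),rv,T[:3,3],K(f),f["D"])[0].reshape(-1,2)
def cloud(f):
    h,w=f["depth"].shape; u,v=np.meshgrid(np.arange(w),np.arange(h))
    T=f["camera_from_world"]
    p=cv2.undistortPoints(np.stack([u,v],-1).reshape(-1,1,2).astype(float),K(f),f["D"]).reshape(-1,2)
    P=np.c_[p,np.ones(len(p))]*f["depth"].reshape(-1,1)
    return ((P-T[:3,3])@T[:3,:3]).reshape(h,w,3)
def wristT(f,pos,rpy):
    from scipy.spatial.transform import Rotation as R
    M=np.eye(4);M[:3,:3]=R.from_euler('xyz',rpy).as_matrix();M[:3,3]=pos
    return np.linalg.inv(M@f["hand_eye"])
E
python3 - <<'E'
from h import *
f=pickle.load(open("top0.pkl","rb"))
cv2.imwrite("pics/top0c.png",cv2.resize(f["frame"][160:300,120:390,::-1],None,fx=2.95,fy=2.95,interpolation=cv2.INTER_CUBIC))
f=pickle.load(open("scene0.pkl","rb"))
cv2.imwrite("pics/scene0c.png",cv2.resize(f["frame"][110:310,140:400,::-1],None,fx=3,fy=3,interpolation=cv2.INTER_CUBIC))
E
```

```text
(no output)
```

View pics/top0c.png

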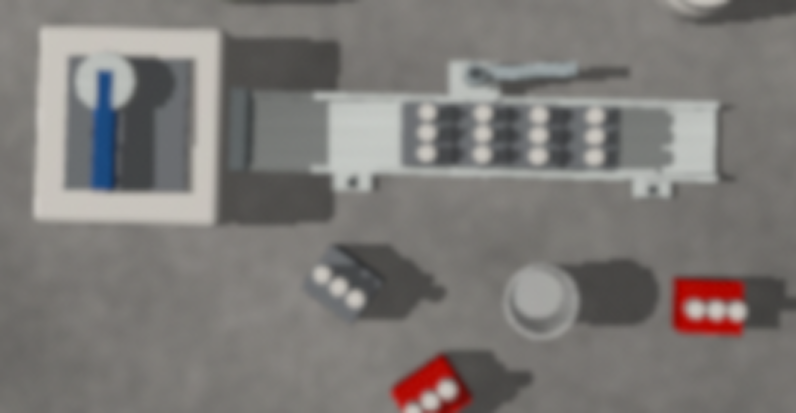

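View pics/scene0c.png

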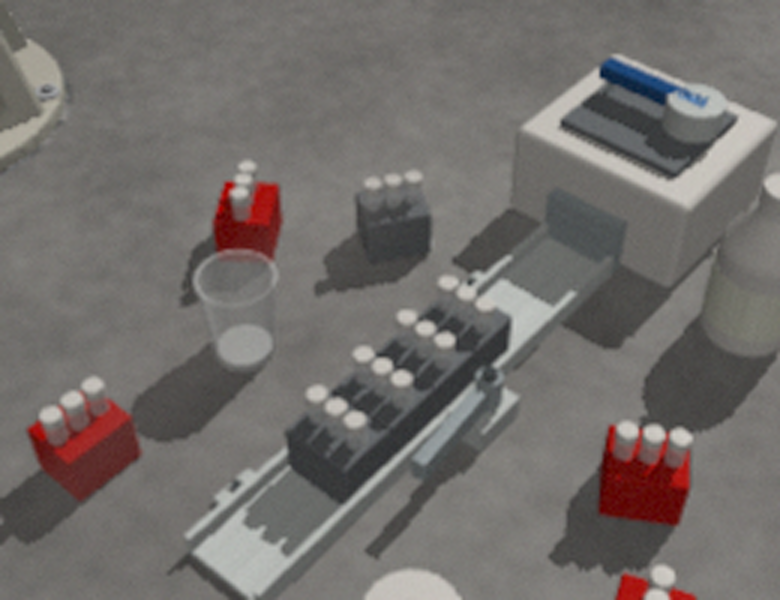

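```bash
python3 - <<'E'
from h import *
f=pickle.load(open("top0.pkl","rb")); P=cloud(f)
print("bench z top",np.median(P[300:340,100:200,2]))
g=pickle.load(open("scene0.pkl","rb")); Q=cloud(g); print("bench z scene",np.median(Q[330:380,100:200,2]))
# white caps
for n,a,z in (("top",f,P),("scene",g,Q)):
    hsv=cv2.cvtColor(a["frame"],cv2.COLOR_RGB2HSV)
    m=((hsv[...,1]<50)&(hsv[...,2]>165)&(abs(z[...,2]-66)<12)).astype(np.uint8)
    k,l,s,c=cv2.connectedComponentsWithStats(m)
    print(n)
    for i in range(1,k):
        if s[i,4]>=8: print(c[i].round(1),s[i,4],onplane(a,[c[i]],68)[0].round(1),np.median(z[l==i],0).round(1))
# levels in top view
x,y,zz=P[...,0],P[...,1],P[...,2]
roi=np.zeros(zz.shape,bool); roi[160:240,190:375]=True
for nm,lo,hi in (("walls",12,24),("blk",38,52),("stop",40,54)):
    m=roi&(zz>lo)&(zz<hi); ys,xs=np.where(m); print(nm,m.sum(),P[m].min(0).round(),P[m].max(0).round())
v=np.zeros(zz.shape+(3,),np.uint8); v[...]=np.clip(zz*3,0,255)[...,None].astype(np.uint8)
cv2.imwrite("pics/topz.png",cv2.resize(v[160:300,120:390],None,fx=2.95,fy=2.95,interpolation=cv2.INTER_NEAREST))
E
```

```text
bench z top -0.6044131319828712
bench z scene -0.11462149218567097
top
[322.6 108.6] 15 [762.6 -51.4  68. ] [764.2 -52.8  60.5]
[316.6 110.8] 20 [757.3 -38.   68. ] [758.9 -38.4  61.2]
[309.7 113.1] 19 [751.9 -22.7  68. ] [753.6 -23.7  61.5]
[270.3 130.1] 18 [711.5  64.6  68. ] [713.   65.3  61.7]
[273.6 136. ] 19 [698.4  56.8  68. ] [699.5  56.2  61.8]
[358.2 150.1] 419 [ 671.1 -132.6   68. ] [ 670.1 -131.5   74. ]
[277. 142.] 21 [685.1  48.9  68. ] [686.4  49.   60.8]
[153.7 171.4] 23 [613.  322.8  68. ] [613.  319.8  77.1]
[173.3 174.1] 16 [607.9 278.7  68. ] [607.2 275.   77.3]
[181.7 171.3] 11 [614.7 260.1  68. ] [614.3 259.5  76.9]
[191.  170.8] 8 [616.4 239.4  68. ] [614.9 236.5  77.2]
[134.8 181.4] 9 [589.6 364.4  68. ] [587.6 361.3  77.1]
[264.4 197.6] 20 [560.   74.1  68. ] [559.5  73.9  66.2]
[135.1 197.8] 9 [553.1 362.5  68. ] [554.3 359.8  77. ]
[283.2 198. ] 20 [560.1  32.1  68. ] [560.2  32.6  66.9]
[302.3 198.5] 22 [560.  -10.2  68. ] [560.1  -9.8  67.3]
[321.1 198.9] 22 [560.1 -52.1  68. ] [560.  -52.   66.5]
[136.5 203.6] 10 [540.2 359.   68. ] [538.9 356.   77.5]
[
[... 2492 characters left out ...]
9 -53.9  68. ] [548.  -54.1  68.8]
[156.3 247.9] 26 [ 422.2 -167.6   68. ] [ 417.6 -164.9   61.3]
[258.  249.3] 26 [562.2 -54.   68. ] [562.5 -54.1  68.5]
[349.  252.7] 30 [690.3  43.8  68. ] [688.6  47.7  62.3]
[357.8 254.1] 29 [703.8  51.2  68. ] [701.8  55.1  62.3]
[366.8 255.2] 28 [717.1  59.3  68. ] [715.4  63.6  62.4]
[360.6 301.5] 39 [757.1 -28.4  68. ] [756.1 -24.1  61.3]
[277.1 314.8] 798 [ 671.  -131.3   68. ] [ 673.5 -134.1   74.4]
[358.7 309.5] 43 [762.3 -42.6  68. ] [761.  -38.8  61.3]
[356.7 318. ] 45 [767.5 -57.2  68. ] [766.3 -53.   61.3]
walls 884 [ 470. -156.   12.] [655. 241.  24.]
blk 1721 [ 473. -157.   38.] [652. 227.  52.]
stop 1726 [ 475. -157.   40.] [652. 227.  54.]
```

View pics/topz.png

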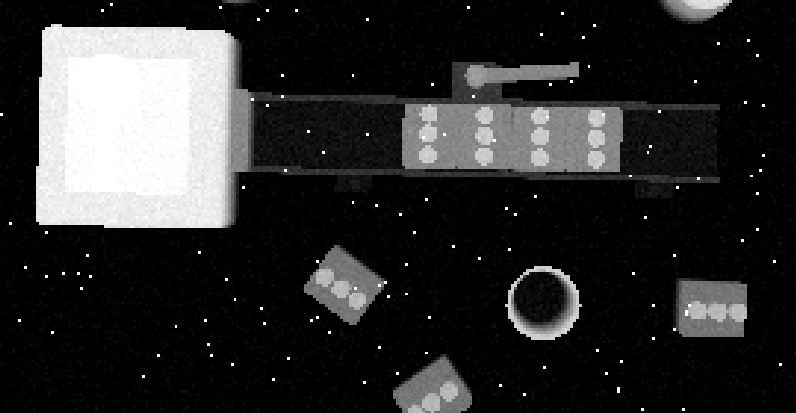

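```bash
python3 - <<'E'
from h import *
f=pickle.load(open("top0.pkl","rb")); P=cloud(f); zz=P[...,2]
g=pickle.load(open("scene0.pkl","rb"));Q=cloud(g)
# wall points
for n,C in(("top",P),("scene",Q)):
    x,y,z=C[...,0],C[...,1],C[...,2]
    for lo,hi in((505,530),(560,590)):
        m=(z>12)&(z<22)&(x>lo)&(x<hi)&(y<160)&(y>-200)
        p=C[m]; 
        if len(p)<10: continue
        c=np.polyfit(p[:,1],p[:,0],1); 
        for _ in range(3):
            k=abs(np.polyval(c,p[:,1])-p[:,0])<5; c=np.polyfit(p[k,1],p[k,0],1)
        print(n,lo,k.sum(),c,p[k][:,1].min(),p[k][:,1].max(),"x at y=0",c[1])
    m=(z>40)&(z<52)&(x>525)&(x<568)&(y>140)&(y<215)
    print(" stop: y pct",np.percentile(C[m][:,1],[1,5,20,50,95]).round(1))
    m=(z>-3+6)&(z<10)&(x>525)&(x<568)&(y<-100)&(y>-200)
    print(" floor: y pct",np.percentile(C[m][:,1],[0,1,2,5]).round(1), np.median(C[m][:,2]))
    m=(z>40)&(z<49)&(x>525)&(x<568)&(y<110)&(y>-100)
    print(" blocks: y pct",np.percentile(C[m][:,1],[0,1,2,98,99,100]).round(1), np.percentile(C[m][:,0],[1,99]))
    m=(z>30)&(z<60)&(x>577)&(x<640)&(y<110)&(y>-150)
    p=C[m]; print(" gate",len(p))
    # bar in z 40..50
    q=p[(p[:,2]<50)&(p[:,2]>40)]
    print(" y range",np.percentile(q[:,1],[1,99]).round(1)); 
    for lo in range(-90,50,10):
        s=q[(q[:,1]>=lo)&(q[:,1]<lo+10)]
        if len(s): print("   ",lo,len(s),s.mean(0).round(1))
    h=p[p[:,2]>50]; 
    if len(h): print(" hub",len(h),np.median(h,0).round(1))
print("entry px (363.7,207) z6",onplane(f,[[363.7,207]],6),"stop px (250/2.95+120)",onplane(f,[[252/2.95+120,204]],46))
E
```

```text
top 505 289 [1.55401518e-03 5.14940041e+02] -156.00581330635993 159.99648328624866 x at y=0 514.9400413715703
top 560 307 [1.81656916e-03 5.73091911e+02] -155.26308209448186 159.08999286023456 x at y=0 573.0919113584503
 stop: y pct [213.5 213.6 213.8 214.2 214.9]
 floor: y pct [-197.9 -186.  -166.8 -155. ] 5.497953934236261
 blocks: y pct [-75.2 -73.1 -72.5  91.4  93.3  94. ] [525.53843417 567.64797256]
 gate 202
 y range [-39.7  44.6]
    -40 23 [596.9 -35.4  45.2]
    -30 16 [595.8 -24.8  45.5]
    -20 21 [594.7 -14.8  44.6]
    -10 22 [594.5  -4.9  45.7]
    0 18 [593.5   4.5  45.3]
    10 20 [592.6  15.   45.8]
    20 20 [591.3  25.2  45.2]
    30 15 [589.5  34.7  47.7]
    40 7 [590.3  43.9  47.8]
 hub 25 [590.5  37.8  51.9]
scene 505 229 [-1.48981328e-03  5.18831813e+02] -156.09317529329303 159.0750086358649 x at y=0 518.8318131818038
scene 560 578 [-4.00380318e-03  5.75748963e+02] -156.24598524576112 159.66183449940416 x at y=0 575.7489629297241
 stop: y pct [213.1 213.5 214.2 214.5 215. ]
 floor: y pct [-156.1 -155.9 -155.7 -153.9] 5.304807410853064
 blocks: y pct [-75.2 -74.4 -74.1  80.4  87.6  94.2] [525.74381799 567.69967543]
 gate 375
 y range [-41.5  39.7]
    -50 10 [600.5 -41.1  43.8]
    -40 33 [600.6 -35.3  45.5]
    -30 29 [600.8 -25.4  45.9]
    -20 34 [599.  -14.8  45.7]
    -10 24 [598.5  -4.8  46.2]
    0 25 [597.7   4.9  45.7]
    10 29 [596.7  14.7  45.5]
    20 25 [596.3  24.8  45.9]
    30 26 [597.8  34.2  46.7]
    40 2 [599.6  43.8  46. ]
 hub 45 [595.   37.3  51.7]
entry px (363.7,207) z6 [[ 546.78268482 -158.94990105    6.        ]] stop px (250/2.95+120) [[543.683952   208.72172818  46.        ]]
```

Rail origin comes out at about (545.5, 43.7) with yaw near 0. Both views agree to about 2 mm:

| Item | Position (world, mm or rad) |
|---|---|
| Row rear face | y ≈ -74 |
| Row travel to home | ≈ 119.5 |
| Gate pivot | (592.5, 38) |
| Gate angle | ≈ -0.07 rad |

I'll move to a point behind the row with the fingers shut and the jaws across the rail.

servo_tool(rows=[[[2.4,3.0,0],0.08,0],[[2.4,3.0,0],0.08,0],[[2.4,3.0,0],0.08,0],[[2.4,3.0,0],0.08,0],[[2.4,3.0,0],0.08,0]], squeeze=30)

```text
clock: 0.57
eef_pos: [264.8, -456.5, 242.0]
tcp_rot: [-3.141, -0.0, 0.636]
contact_force: [0.6, -0.2, -0.3]
opening: 0.299
```

servo_tool(rows=[[[2.4,3.0,0],0.09,0],[[2.4,3.0,0],0.09,0],[[2.4,3.0,0],0.09,0],[[2.4,3.0,0],0.09,0],[[2.4,3.0,0],0.09,0]])

```text
clock: 0.98
eef_pos: [384.9, -306.4, 242.3]
tcp_rot: [3.142, 0.0, 1.087]
contact_force: [1.1, -0.7, -0.0]
opening: 0.0
```

servo_tool(rows=[[[2.4,3.0,0],0.09,0],[[2.4,3.0,0],0.09,0],[[2.4,3.0,0],0.09,0],[[2.4,3.0,0],0.09,0],[[2.4,3.0,0],0.09,0]])

```text
clock: 1.4
eef_pos: [505.0, -156.3, 242.2]
tcp_rot: [-3.142, 0.0, 1.537]
contact_force: [-0.1, -0.5, 0.2]
opening: 0.003
```

servo_tool(rows=[[[2.0,2.0,-2.0],0.03,0],[[2.0,2.5,-2.0],0.0,0],[[0,0,0],0,0],[[0,0,0],0,0]])

```text
clock: 1.73
eef_pos: [544.0, -111.7, 200.8]
tcp_rot: [-3.139, -0.001, 1.565]
contact_force: [-0.1, -0.4, -0.1]
opening: 0.002
```

```bash
python3 - <<'E'
from rig import r,eyes
from h import *
s=r.sense(); f=eyes.grab_frame("wrist"); print(s["eef_pos"],s["tcp_rot"])
T=wristT(f,s["eef_pos"],s["tcp_rot"]); f["camera_from_world"]=T; pickle.dump(f,open("w1.pkl","wb"))
cv2.imwrite("pics/w1.png",f["frame"][...,::-1])
P=cloud(f);x,y,z=P[...,0],P[...,1],P[...,2]
m=(z>38)&(z<49)&(x>515)&(x<578)&(y<110)&(y>-90)
print("blocks",m.sum(),np.percentile(P[m],[1,50,99],axis=0).round(1))
m=(z>2)&(z<11)&(x>535)&(x<555)&(y<-80)&(y>-200); print("floor y",m.sum(), np.percentile(P[m],[1,50,99],axis=0).round(1))
for lo,hi in((505,530),(560,585)):
  m=(z>14)&(z<22)&(x>lo)&(x<hi)&(y>-150)&(y<120)
  if m.sum()>9: print("wall",m.sum(),np.polyfit(P[m][:,1],P[m][:,0],1))
m=(z>40)&(z<49)&(x>580)&(x<610)&(y>-60)&(y<25)
if m.sum()>9: print("gate",m.sum(),np.polyfit(P[m][:,1],P[m][:,0],1),np.percentile(P[m],[1,50,99],axis=0))
E
```

```text
[ 543.96136959 -111.71934858  200.81609676] [-3.13873145e+00 -5.20443534e-04  1.56545156e+00]
blocks 6933 [[520.  -72.9  44.3]
 [544.6 -19.4  46.6]
 [569.1  32.8  48.3]]
floor y 1574 [[ 535.3 -182.     2.1]
 [ 544.6 -117.3    7. ]
 [ 554.3  -80.6    8.7]]
wall 1205 [-6.38370540e-03  5.15173198e+02]
wall 1532 [2.50832436e-02 5.76056096e+02]
gate 1263 [-7.59966532e-02  5.94142595e+02] [[588.10686742 -39.40635123  40.67828371]
 [594.60769332  -6.29667847  46.55224558]
 [602.0915592   24.36777116  48.2919525 ]]
```

View pics/w1.png

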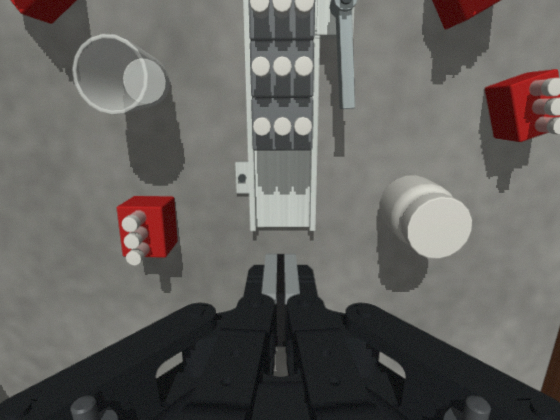

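The wrist view shows the row's rear at about row 150, centred on column 282, with the gate bar at column 345 outside the channel. The fingers line up with the channel and this agrees with the other views (row centre x 544.6, rear face -73.5). Next I'll lower behind the last carrier.

servo_tool(rows=[[[0.05,0,-4.0],0.005,0],[[0,0,-4.0],0,0],[[0,0,-4.0],0,0],[[0,0,-3.5],0,0],[[0,0,-1.0],0,0]])

```text
clock: 2.2
eef_pos: [541.4, -113.8, 33.7]
tcp_rot: [-3.136, -0.001, 1.566]
contact_force: [-1.1, 0.3, 0.0]
opening: 0.001
```

servo_tool(rows=[[[0,1.0,0],0,0],[[0,0.6,0],0,0],[[0,0.4,0],0,0],[[0,0.2,0],0,0],[[0,0.2,0],0,0]])

```text
clock: 2.62
eef_pos: [546.0, -88.8, 39.2]
tcp_rot: [3.138, 0.001, 1.568]
contact_force: [0.8, -0.4, -0.3]
opening: -0.001
```

servo_tool(rows=[[[0,0.1,0],0,0],[[0,0.1,0],0,0],[[0,0.1,0],0,0],[[0,0.1,0],0,0],[[0,0.1,0],0,0]])

```text
clock: 3.03
eef_pos: [544.9, -84.4, 37.5]
tcp_rot: [3.141, 0.0, 1.568]
contact_force: [0.0, -3.4, 2.4]
opening: -0.001
```

servo_tool(rows=[[[0,0.2,0],0,0],[[0,0.2,0],0,0],[[0,0.2,0],0,0],[[0,0.2,0],0,0],[[0,0.2,0],0,0]])

```text
clock: 3.45
eef_pos: [544.9, -74.2, 37.4]
tcp_rot: [3.141, 0.0, 1.568]
contact_force: [-0.5, -5.3, 4.3]
opening: -0.001
```

```bash
python3 - <<'E'
from rig import r,eyes
from h import *
s=r.sense(); print(s["eef_pos"],s["contact_force"])
f=eyes.grab_frame("scene"); pickle.dump(f,open("s2.pkl","wb"))
cv2.imwrite("pics/s2.png",cv2.resize(f["frame"][110:310,140:400,::-1],None,fx=3,fy=3,interpolation=cv2.INTER_CUBIC))
E
```

```text
[544.93142921 -74.1579504   37.43157954] [-0.45531618 -5.29678418  4.26973424]
```

View pics/s2.png

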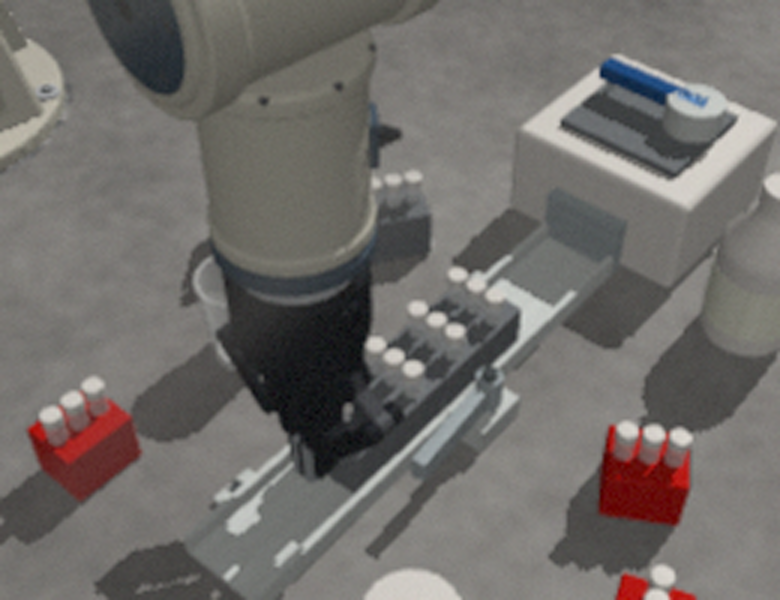

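Contact is made and the row moves as one train in the scene view, pushing at about 5 N. I'll keep pushing; about 109 mm remains.

servo_tool(rows=[[[0,0.3,0],0,0],[[0,0.4,0],0,0],[[0,0.4,0],0,0],[[0,0.4,0],0,0],[[0,0.4,0],0,0]])

```text
clock: 3.92
eef_pos: [544.8, -55.0, 37.4]
tcp_rot: [3.141, 0.0, 1.568]
contact_force: [-0.2, -5.5, 4.3]
opening: 0.0
```

servo_tool(rows=[[[0,0.4,0],0,0],[[0,0.4,0],0,0],[[0,0.4,0],0,0],[[0,0.4,0],0,0],[[0,0.4,0],0,0]])

```text
clock: 4.33
eef_pos: [544.8, -35.0, 37.4]
tcp_rot: [3.141, 0.0, 1.568]
contact_force: [-0.1, -5.6, 4.6]
opening: -0.001
```

servo_tool(rows=[[[0,0.4,0],0,0],[[0,0.4,0],0,0],[[0,0.4,0],0,0],[[0,0.4,0],0,0],[[0,0.4,0],0,0]])

```text
clock: 4.75
eef_pos: [544.7, -15.0, 37.4]
tcp_rot: [3.142, 0.0, 1.568]
contact_force: [-0.4, -5.8, 4.6]
opening: -0.005
```

servo_tool(rows=[[[0,0.4,0],0,0],[[0,0.4,0],0,0],[[0,0.4,0],0,0],[[0,0.4,0],0,0],[[0,0.4,0],0,0]])

```text
clock: 5.17
eef_pos: [544.7, 5.0, 37.4]
tcp_rot: [-3.142, 0.0, 1.568]
contact_force: [0.1, -6.2, 4.6]
opening: 0.003
```

servo_tool(rows=[[[0,0.4,0],0,0],[[0,0.4,0],0,0],[[0,0.4,0],0,0],[[0,0.3,0],0,0],[[0,0.3,0],0,0]])

```text
clock: 5.58
eef_pos: [544.6, 22.9, 37.4]
tcp_rot: [-3.141, 0.0, 1.568]
contact_force: [-0.4, -6.1, 5.3]
opening: -0.001
```

servo_tool(rows=[[[0,0.2,0],0,0],[[0,0.2,0],0,0],[[0,0.2,0],0,0],[[0,0.1,0],0,0],[[0,0.1,0],0,0]])

```text
clock: 6.0
eef_pos: [544.6, 30.8, 37.4]
tcp_rot: [-3.141, 0.0, 1.568]
contact_force: [-0.2, -5.3, 5.1]
opening: 0.004
```

servo_tool(rows=[[[0,0.1,0],0,0],[[0,0.1,0],0,0]])

```text
clock: 6.17
eef_pos: [544.5, 32.8, 37.4]
tcp_rot: [-3.141, 0.0, 1.568]
contact_force: [0.6, -6.1, 4.5]
opening: -0.001
```

servo_tool(rows=[[[0,0.1,0],0,0],[[0,0.0,0],0,0]])

```text
clock: 6.33
eef_pos: [544.6, 33.9, 37.3]
tcp_rot: [-3.141, 0.0, 1.568]
contact_force: [-0.4, -3.5, 3.5]
opening: 0.005
```

servo_tool(rows=[[[0,0.05,0],0,0],[[0,0.05,0],0,0]])

```text
clock: 6.5
eef_pos: [544.5, 34.8, 37.3]
tcp_rot: [-3.141, 0.0, 1.568]
contact_force: [-0.4, -5.8, 4.5]
opening: 0.0
```

servo_tool(rows=[[[0,0.05,0],0,0],[[0,0.05,0],0,0]])

```text
clock: 6.67
eef_pos: [544.5, 35.6, 37.3]
tcp_rot: [-3.141, 0.0, 1.568]
contact_force: [-0.3, -11.0, 6.1]
opening: 0.001
```

servo_tool(rows=[[[0,0.05,0],0,0],[[0,0.05,0],0,0]])

```text
clock: 6.83
eef_pos: [544.5, 35.7, 37.3]
tcp_rot: [-3.141, 0.002, 1.569]
contact_force: [0.5, -17.0, 5.5]
opening: -0.002
```

The push force rises sharply at TCP y ≈ 35.6, so the row has stopped as predicted. I'll back off gently and check.

servo_tool(rows=[[[0,0,0],0,0],[[0,-0.1,0],0,0],[[0,-0.2,0],0,0],[[0,-0.5,0],0,0],[[0,-1.0,0],0,0]])

```text
clock: 7.25
eef_pos: [544.3, 19.3, 37.0]
tcp_rot: [-3.141, -0.0, 1.569]
contact_force: [0.3, -0.4, -0.4]
opening: 0.002
```

servo_tool(rows=[[[0,-3.0,0],0,0],[[0,-3.5,0],0,0],[[0,-1.0,3.5],0,0],[[0,0,4.0],0,0],[[0,0,2.5],0,0]])

```text
clock: 7.67
eef_pos: [545.0, -57.7, 139.6]
tcp_rot: [3.141, -0.0, 1.566]
contact_force: [1.5, 1.0, 1.0]
opening: -0.001
```

```bash
python3 - <<'E'
from rig import r,eyes
from h import *
s=r.sense(); print(s["eef_pos"],s["contact_force"])
f=eyes.grab_frame("wrist"); f["camera_from_world"]=wristT(f,s["eef_pos"],s["tcp_rot"])
cv2.imwrite("pics/w3.png",f["frame"][...,::-1])
g=eyes.grab_frame("scene"); cv2.imwrite("pics/s3.png",cv2.resize(g["frame"][110:310,140:400,::-1],None,fx=3,fy=3,interpolation=cv2.INTER_CUBIC))
for n,a in(("w",f),("s",g)):
    P=cloud(a);x,y,z=P[...,0],P[...,1],P[...,2]
    m=((z>62)&(z<73)&(x>515)&(x<575)&(y<200)&(y>-90)&(cv2.cvtColor(a["frame"],cv2.COLOR_RGB2HSV)[...,2]>150)).astype(np.uint8)
    k,l,st,c=cv2.connectedComponentsWithStats(m)
    for i in range(1,k):
        if st[i,4]>7: print(n,st[i,4],onplane(a,[c[i]],68)[0].round(1))
    m=(z>40)&(z<49)&(x>525)&(x<565)&(y<200)&(y>-20); print(n,"block rear",np.percentile(P[m][:,1],[1,2,5]) if m.sum() else None)
    m=(z>40)&(z<49)&(x>580)&(x<610)&(y>-60)&(y<25)
    if m.sum()>9: print("gate",m.sum(),np.polyfit(P[m][:,1],P[m][:,0],1),np.percentile(P[m],[1,50,99],axis=0).round(1))
    m=(z>49)&(z<60)&(x>575)&(x<615)&(y>10)&(y<60)
    if m.sum()>9: print("hub",m.sum(),np.median(P[m],0).round(1))
E
```

```text
[544.9700442  -57.74981614 139.61158958] [1.49139702 0.99288432 0.99848555]
w 351 [528.6  67.   68. ]
w 346 [544.2  66.9  68. ]
w 346 [559.7  66.8  68. ]
w block rear [47.20301873 47.27723223 47.57596383]
gate 1692 [-8.65657223e-02  5.93890535e+02] [[587.9 -39.6  40.6]
 [594.3  -4.9  46.7]
 [601.5  24.6  48.3]]
hub 726 [590.7  39.1  51.2]
s 62 [547.4 192.4  68. ]
s 65 [547.3 150.7  68. ]
s 45 [539.7 108.4  68. ]
s 25 [562.5 108.9  68. ]
s 83 [546.2  67.   68. ]
s block rear [46.18599671 46.49486456 47.23157298]
gate 193 [-7.70656714e-02  5.98013961e+02] [[591.4 -41.2  40.3]
 [599.2 -11.9  46.1]
 [604.7  24.1  48.2]]
hub 54 [595.3  36.1  51.2]
```

View pics/s3.png

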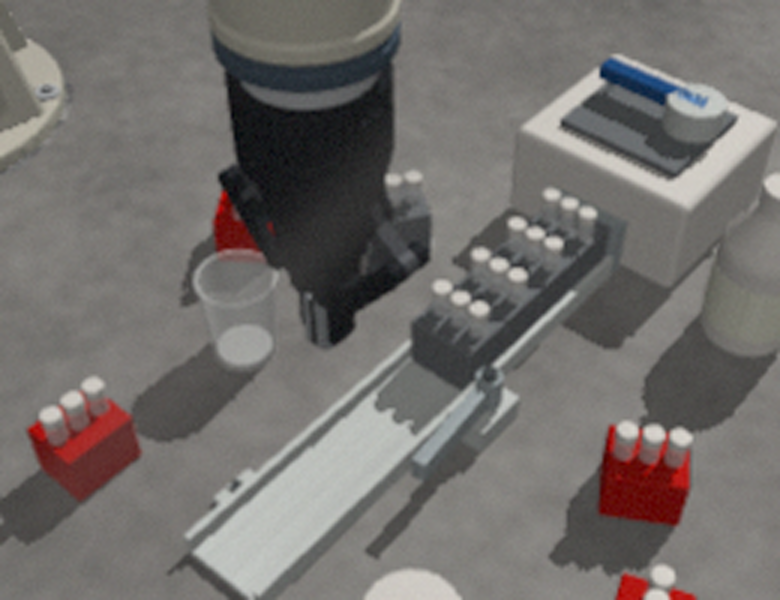

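View pics/w3.png

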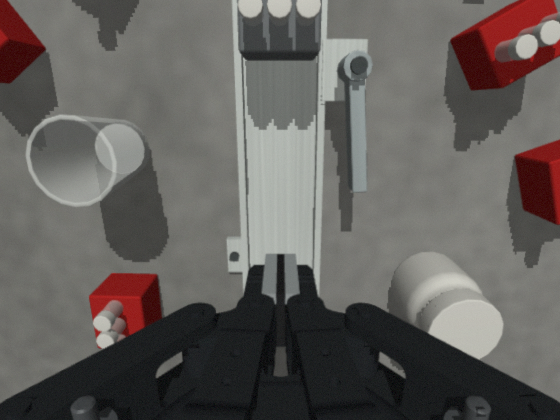

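The row is home. The scene view shows cap rows at y = 192.4, 150.7, 108.6 and 67.0 (spacing about 41.8), so the front face sits at 213.4 against the stop. The gate is still open at about -0.08 rad: its bar is at (357,80–190) in the wrist view, with the hub at (357,66). I'll go over to the outer side of the bar.

servo_tool(rows=[[[2.8,1.4,0],0,0],[[2.8,1.4,0],0,0],[[2.8,1.4,0],0,0],[[0,0,0],0,0]])

```text
clock: 8.1
eef_pos: [633.0, -12.3, 136.7]
tcp_rot: [3.138, -0.001, 1.569]
contact_force: [-0.8, 0.3, 0.7]
opening: 0.0
```

servo_tool(rows=[[[0,0,-3.5],0,0],[[0,0,-3.5],0,0],[[0,0,-2.5],0,0],[[0,0,-0.5],0,0],[[0,0,0],0,0]])

```text
clock: 8.52
eef_pos: [626.3, -14.4, 34.7]
tcp_rot: [-3.136, -0.0, 1.568]
contact_force: [0.2, -0.2, 0.1]
opening: 0.0
```

servo_tool(rows=[[[-0.8,0,0],0,0],[[-0.6,-0.1,0],0,0],[[-0.5,0,0],0,0],[[-0.5,-0.1,0],0,0],[[-0.5,-0.1,0],0,0]])

```text
clock: 8.93
eef_pos: [600.1, -17.1, 38.6]
tcp_rot: [3.139, -0.0, 1.568]
contact_force: [1.5, 0.6, 0.7]
opening: 0.001
```

servo_tool(rows=[[[-0.5,-0.1,0],0,0],[[-0.4,-0.1,0],0,0],[[-0.5,0.1,0],0,0],[[-0.5,0.1,0],0,0],[[-0.5,0.1,0],0,0]])

```text
clock: 9.35
eef_pos: [575.2, -16.1, 37.2]
tcp_rot: [-3.142, 0.0, 1.568]
contact_force: [1.8, 0.6, 0.7]
opening: -0.007
```

```bash
python3 - <<'E'
from rig import r,eyes
from h import *
s=r.sense(); print(s["eef_pos"],s["contact_force"])
f=eyes.grab_frame("scene"); 
cv2.imwrite("pics/s4.png",cv2.resize(f["frame"][110:310,140:400,::-1],None,fx=3,fy=3,interpolation=cv2.INTER_CUBIC))
E
```

```text
[575.18416989 -16.07274312  37.24892285] [1.82105911 0.62723304 0.68150451]
```

View pics/s4.png

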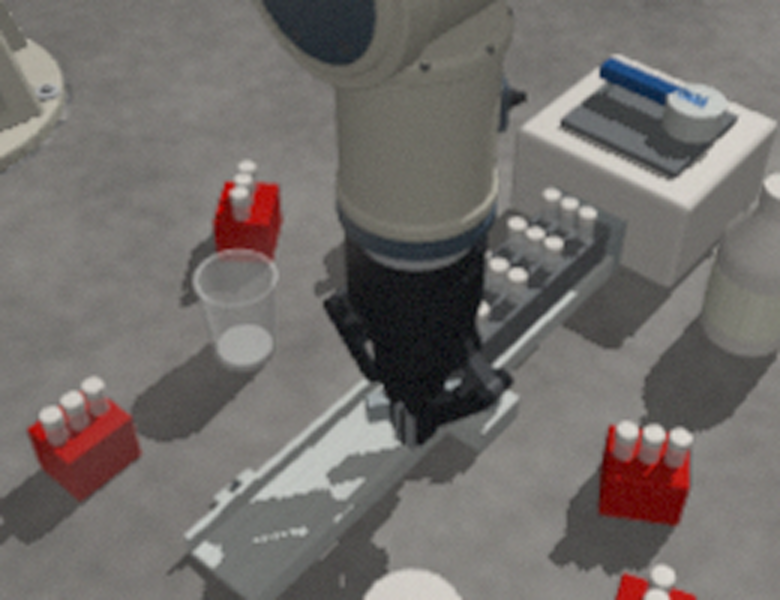

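The bar is swinging in front of the fingers, with its tip visible at crop (377,403), and the force is low. I'll continue along the arc.

servo_tool(rows=[[[-0.4,0.1,0],0,0],[[-0.4,0.3,0],0,0],[[-0.4,0.3,0],0,0],[[-0.4,0.3,0],0,0],[[-0.4,0.3,0],0,0]])

```text
clock: 9.82
eef_pos: [555.2, -2.8, 37.2]
tcp_rot: [-3.141, 0.0, 1.568]
contact_force: [2.0, -0.5, -0.8]
opening: 0.003
```

servo_tool(rows=[[[-0.4,0.3,0],0,0],[[-0.3,0.3,0],0,0],[[-0.3,0.4,0],0,0],[[-0.2,0.4,0],0,0],[[-0.2,0.3,0],0,0]])

```text
clock: 10.23
eef_pos: [541.4, 14.3, 37.3]
tcp_rot: [-3.141, 0.0, 1.568]
contact_force: [0.8, -0.9, 0.3]
opening: 0.001
```

servo_tool(rows=[[[-0.2,0.3,0],0,0],[[-0.1,0.2,0],0,0],[[0,0.1,0],0,0],[[0,0.1,0],0,0]])

```text
clock: 10.57
eef_pos: [538.2, 21.0, 37.2]
tcp_rot: [-3.141, 0.0, 1.568]
contact_force: [-1.1, -1.3, -0.1]
opening: -0.001
```

servo_tool(rows=[[[0,0.1,0],0,0],[[0,0.05,0],0,0]])

```text
clock: 10.73
eef_pos: [538.5, 22.4, 37.2]
tcp_rot: [-3.141, 0.0, 1.568]
contact_force: [-0.9, -0.4, 0.1]
opening: -0.001
```

servo_tool(rows=[[[0,0.05,0],0,0],[[0,0.05,0],0,0]])

```text
clock: 10.9
eef_pos: [538.5, 22.8, 37.2]
tcp_rot: [-3.141, 0.001, 1.568]
contact_force: [-0.7, -8.4, -0.2]
opening: -0.002
```

servo_tool(rows=[[[0,0.05,0],0,0],[[0,0.05,0],0,0]])

```text
clock: 11.07
eef_pos: [538.5, 23.0, 37.2]
tcp_rot: [-3.141, 0.002, 1.569]
contact_force: [-0.9, -14.2, 0.1]
opening: -0.001
```

The force jumps at y ≈ 22.8, where the hard stop was predicted. I'll retreat gently, lift and check.

servo_tool(rows=[[[0,0,0],0,0],[[0,-0.1,0],0,0],[[0,-0.3,0],0,0],[[0,-1.0,0],0,0],[[0,-3.0,0],0,0]])

```text
clock: 11.48
eef_pos: [539.1, -18.3, 37.4]
tcp_rot: [3.141, -0.001, 1.57]
contact_force: [-0.3, -0.3, -0.3]
opening: 0.001
```

servo_tool(rows=[[[0,-3.0,1.0],0,0],[[0,-1.0,3.5],0,0],[[0,0,4.0],0,0],[[0,0,4.0],0,0],[[0,-1.0,4.0],0,0]])

```text
clock: 11.9
eef_pos: [538.2, -69.6, 204.0]
tcp_rot: [-3.141, -0.001, 1.568]
contact_force: [1.0, 0.4, 0.3]
opening: -0.002
```

servo_tool(rows=[[[0,-4.0,0],0,0],[[0,-4.0,0],0,0],[[0,-2.0,0],0,0],[[0,0,0],0,0],[[0,0,0],0,0]])

```text
clock: 12.32
eef_pos: [538.4, -170.9, 202.3]
tcp_rot: [3.141, -0.0, 1.565]
contact_force: [0.4, -0.2, 1.0]
opening: -0.001
```

```bash
python3 - <<'E'
from rig import r,eyes
from h import *
s=r.sense(); print(s["clock"],s["eef_pos"],s["contact_force"])
g=eyes.grab_frame("scene"); cv2.imwrite("pics/s5.png",cv2.resize(g["frame"][110:310,140:400,::-1],None,fx=3,fy=3,interpolation=cv2.INTER_CUBIC))
t=eyes.grab_frame("top")
for n,a in(("t",t),("s",g)):
    P=cloud(a);x,y,z=P[...,0],P[...,1],P[...,2]
    m=((z>62)&(z<73)&(x>515)&(x<575)&(y<205)&(y>-90)&(cv2.cvtColor(a["frame"],cv2.COLOR_RGB2HSV)[...,2]>150)).astype(np.uint8)
    k,l,st,c=cv2.connectedComponentsWithStats(m)
    for i in range(1,k):
        if st[i,4]>7: print(n,st[i,4],onplane(a,[c[i]],68)[0].round(1))
    m=(z>40)&(z<49)&(x>508)&(x<582)&(y>20)&(y<43)
    if m.sum()>9: print("gate dy/dx",m.sum(),np.polyfit(P[m][:,0],P[m][:,1],1),np.percentile(P[m],[1,50,99],axis=0).round(1))
E
```

```text
12.3167 [ 538.41312306 -170.93372836  202.27419661] [ 0.37652186 -0.19146638  1.0198518 ]
t 23 [560.2 193.6  68. ]
t 22 [560.  151.7  68. ]
t 24 [559.8 109.6  68. ]
t 23 [559.3  68.1  68. ]
t 22 [544.5 193.4  68. ]
t 24 [544.6 152.   68. ]
t 26 [544.2 109.9  68. ]
t 43 [536.8  67.8  68. ]
t 20 [529.2 193.7  68. ]
t 23 [528.9 151.8  68. ]
t 24 [528.7 110.1  68. ]
gate dy/dx 127 [1.07835373e-02 3.21747856e+01] [[511.3  33.7  41.3]
 [545.3  38.3  45.2]
 [581.9  42.9  48.4]]
s 62 [547.4 192.4  68. ]
s 68 [547.1 150.8  68. ]
s 73 [547.8 108.4  68. ]
s 83 [546.4  66.8  68. ]
gate dy/dx 181 [-3.58994468e-03  3.87778774e+01] [[514.4  32.8  40.1]
 [547.8  36.2  46. ]
 [580.9  42.7  48.1]]
```

View pics/s5.png

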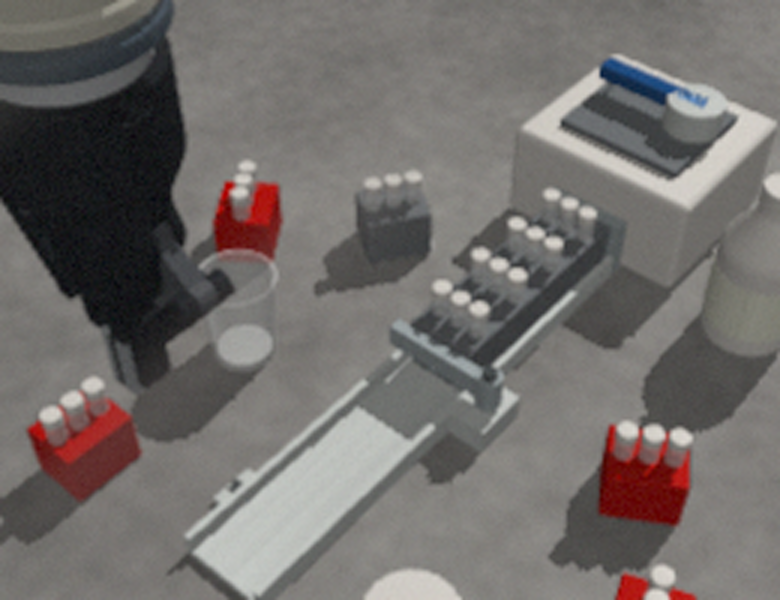

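The picture shows the gate bar straight across the channel behind the closed row, from (395,330) to (497,385). The spare and the beaker haven't moved, and the robot is clear at z 200. I'll hand in.

```bash
python3 -c "
from rig import r
print(r.sign_off())"
```

```text
the job is handed in; nothing more can be done
None
```

The row is home against the end stop, the gate is shut behind it, and I've handed the job in; the hand-in reports no verdict. I pushed the four carriers about 119 mm as one train with the shut fingers on the last carrier only. Then I went around to the outside of the gate bar and swung it to its hard stop. The arm finished clear at about 200 mm height.

- **Row:** the push took about 5–6 N, rising to 17 N at the end stop. In the last pictures the carriers are 41.5–42 mm apart and in their places to within about 1 mm. The front face sits at y ≈ 213.4–214.5 mm, against the stop face measured at about 213.5 mm.
- **Gate:** the force jumped to 8–14 N where the hard stop was predicted. The bar measured within about 0.01 rad of straight across.
- **Other things on the bench:** the spare carrier and the beaker stand where they were in the last scene picture. I did not measure the bottle and the jar again, but the arm stayed well away from them.
- **Disagreements:** the top and scene cameras differ by about 2–4 mm in x and about 1 mm in y, which is close to the stated calibration error of about 2 mm. No check failed.

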